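Move the charged battery pack from charger to bench lamp

ROBOT

A 7-joint arm with a two-finger parallel gripper is mounted at the origin on the work surface. World frame = base frame: x ahead of the robot, y to its left, z up, the work surface at z = 0. Lengths are in m, angles in degrees, forces in N, time in s.
With the tool pointing down it reaches from about 0.425 to 0.875 m from the base axis. Payload 4.7 kg.
Tool frame: the origin (TCP) lies between the finger pads; the fingertips stand env.finger_overhang ahead of it and the grasp point (between the pads) lies 5 mm behind it (env.finger_overhang is the distance from the TCP to the fingertips, in m); z points along the fingers, y is the line along which they close (so a half turn about z gives the same grasp; the last joint's range is limited). The gripper opens to 87 mm and grips with 3 to 60 N. Pads are 19 mm wide; open, the fingers measure 117 mm over their backs; the gripper's body (75 mm by 190 mm) begins 51 mm behind the grasp point.
Start: joints at [-70.468, 18.392, -4.016, 83.108, 1.295, 78.541, -3.26], TCP at [0.209, 0.616, 0.237] pointing down, gripper open.
Joint ranges: [-163.93, 163.93], [-17.29, 119.83], [-79.2, 71.16], [3.27, 140.29], [-89.18, 269.18], [5.43, 117.66], [-154.24, 154.24]. Speed limits (degrees/s): [147.25, 147.25, 180, 180, 180, 180, 180].

INTERFACE

Orientations are given as [roll, pitch, yaw] about the fixed x, y, z axes, in that order (R = Rz(yaw) Ry(pitch) Rx(roll)).
In Python, from cell import telemetry, eyes, env, models gives the robot as it stands. The module is installed in compiled form; this text tells all that it offers.
- The arm moves only by the tool drive_tool, never from a script. Its arguments are lists of equal length, an entry for each row: "angular": the turn, a rotation vector about the tool's x, y, z in rad, a list of three; "delta_pos": the shift along the tool's x, y, z in cm, a list of three; "gripper": the finger opening in cm, from 0 to 8.7. A call has 1 to 20 rows; each row shifts and turns the commanded pose from where the row before left it, along the tool's axes as they then stand; what a row does not reach is not made up. A row lasts 1/10 s, in which the tool goes at most 50 mm and 8.59 degrees, less where a joint would pass 70% of its speed; a pose out of reach is approached as far as the arm can. A call with a gripper value outside its range is refused whole. The fingers move at their own pace and stop on an object; "squeeze" is the grip in N (left out, the last holds). Time passes only in rows, so rows that do not move let the fingers close. It gives the time, the measured TCP pose, the force, the opening and the grip force at its end, in the units of the state.
- telemetry.get_obs(): the state, without advancing time (a new reading comes with each control period).
- eyes.read_camera(name): name is "scene" or "top"; returns a dict with "pixels" (400x640x3 uint8, red, green, blue), "mtx" (3x3 intrinsics, pixels), "origin" and "orientation" of the camera in the world. Camera axes: x right, y down, z forward; pixel columns grow to the right and rows downward; lengths in m; the calibration is good to about 2 mm. A picture is of the moment at which its call begins. There is no depth.
- env.sign_off(): hands the job in; it is judged then, once.
Trained networks look in a picture, given as the dict that the camera call returned (one of the last four; its "shot" number tells which), for a name from the list of things; names that differ only in an ending like _2 or _b are one class to them, and where a whole thing is asked for, a point or a joint stands for the part that bears it (a point fixed in the world has none). Each returns a list of dicts, best first, with "p" (0 to 1); they miss things now and then, are a little off and sometimes report something else, mostly with a low value. They report only what shows in the picture. A call takes as long as a camera call. They do not tell look-alikes from the thing itself.
- models.search_frame(picture, target): "centre" ([column, row] in pixels, amid what is visible of it).
- models.cut_out(picture, target): "pixels" (400x640 bool, what is visible of it) and "centre" ([column, row] in pixels, amid what is visible of it).
The state is a dict: "time_s": time; "qpos": joint angles; "joint_velocities": joint speeds; "effort": joint torques, N m; "tool_pos": TCP position; "tool_rot": TCP orientation; "force": force on the tool from outside, world axes, zero at the start; "wrist_torque": the same for the moment, N m; "grip_width": finger opening in m; "grasp_force": force on a finger pad.
Only numpy, scipy, OpenCV 4.12 (cv2) and the standard library are available. Lean on these libraries where they do the work, as an engineer would, in place of code of your own. Each camera call takes 0.05 s, during which the arm holds its last target. There are 200 camera calls.

TASK

Take the charged battery pack out of the charger by squeezing its two side tabs in together and drawing it straight up, then press it into the lamp's battery well until it is fully home with both tabs clicked back out, and let go. Do it gently, without yanking the pack against its catches or ramming it, and leave the other things on the bench where they are.

Things in the scene. Friction and masses are not known exactly. Their poses are not given: they have to be found in the camera images.
- charger: battery charger fixed to the bench: black moulded box 148 x 104 mm in plan with a sloped front, flat top 58 mm above the bench, a battery well in the top. Origin: on the bench, under the centre of the well. x, y: horizontal axes of the well (62.4 mm long in x, 46.4 mm in y), z up
- charger_well (a point): centre of the mouth of the charger's well, level with the charger's flat top; axes as the charger. Both wells have a catch lip under the rim of the +y and -y walls, and a sprung contact block in the floor that pushes up over the pack's last 8.5 mm, from 2.5 N to 7 N. Keep what presses between pack and charger under 45 N
- lamp: cordless gooseneck bench lamp fixed to the bench: white base 194 x 112 mm in plan, flat top 52 mm above the bench; in the end nearer the robot a grey battery cradle 76 (x) x 64 (y) mm with the well in it; at the other end a bendy white neck rises 101 mm from the well along +x and leans on towards +x, 178 mm at its highest. Origin: on the bench under the middle of the base; x: well to neck, z up
- lamp_well (a point): where the centre of the well's mouth, level with the cradle's rim, should be: 58 mm above the bench, axes as the lamp. But the cradle hangs in stiff rubber and rests up to 5 mm off this point in x, in y and in height, so the seat must be felt. Well 62.4 mm long in x, 46.4 mm in y, mouth bevelled 3 mm all round. Keep what presses between pack and lamp under 40 N
- pack: the charged battery pack, snapped into the charger, about 0.25 kg. Grey head 78 (x) x 50 (y) x 42 mm on top of a black stem 60 (x) x 44 (y) x 46 mm that goes into a well, its foot tapered 3.5 mm a side; 88 mm tall in all. Origin: centre of the stem's foot; z up to the head, y across the two release tabs. It fits a well either way round, pack y along well y, 1.2 mm clear each side
- pack_grip (a point): point midway between the two release tabs, 70 mm above the pack's foot: 24 to 25.5 mm above the charger's top or the cradle's rim when seated. A hook on each tab catches 2.8 mm under a lip, so both tabs must be in by 3 mm or more before the pack will lift. Pushed down unsqueezed, the hooks ride in over the lips (about 12 to 20 N on the pack in all) and click out
- pack_shoulder (a point): centre of the underside of the pack's head, 46 mm above its foot. It meets the charger's top or the cradle's rim when the pack is pushed fully home; let go, the contact block lifts the pack 1.5 mm against its caught hooks. A pack let go a little short hangs half caught, 2 to 3 mm up, a tab still in: then press on the flat top of the head, 42 mm above this point
- tab_left (a joint): how far the release tab on the pack's +y side is pushed in, m: 0 out, 0.0045 fully in, at its stop. The tab is a ridged black push-button 26 (x) x 24 (z) mm, centred 70 mm above the pack's foot, its face 31 mm from the pack's middle when out: the two measure 62 mm across when out, 53 mm fully in. Its spring takes 1.4 N to start, 4.6 N at the stop
- tab_right (a joint): the same for the release tab on the pack's -y side
- spent_pack: the flat battery pack taken out of the lamp earlier, same grey and black shape and size as the other, lying on its side on the bench; leave it. Origin: on the bench under its middle
- tumbler: clear drinking glass, 68 mm across, 100 mm tall, standing. Origin: centre of its underside
- pipe: offcut of grey plastic pipe, 40 mm across, 160 mm tall, standing on end. Origin: centre of its underside
- screwdriver: screwdriver 190 mm long lying on the bench, its own x along the shaft. Origin: its underside near mid length
- badge_a: white badge blank, 45 mm across, 7 mm thick, lying flat. Origin: centre of its underside
- badge_b: bare metal badge blank, 45 mm across, 7 mm thick, lying flat. Origin: centre of its underside
- bar_box: flat cardboard box, 160 x 78 x 14 mm, lying on the bench. Origin: centre of its underside
Not all that is in view belongs to the job. Leave any green or purple look-alike of the pack alone.

How it is judged (in metres and radians):
On the way, in this order (a step that is already met when the one before it is completed fails the run):
1. both release tabs squeezed in while the pack is still seated in the charger (value of joint each of tab_left, tab_right above 0.0028 m and z of pack_shoulder in the frame of charger_well below 0.012 m and horizontal distance between pack_shoulder and charger_well below 0.006 m), for 0.05 s.
2. the pack drawn up clear of the charger's well (z of pack in the frame of charger_well above 0 m), for 0.05 s.
At the end, for the whole second after the job is handed in: The pack stands latched in the lamp's well: the underside of its head between 7 mm below and 7.2 mm above the nominal mouth of the well and centred on it within 9.5 mm (which allows for the cradle's play), upright within 0.04 rad, both release tabs out again (each joint under 1 mm), at rest (horizontal distance between pack_shoulder and lamp_well below 0.0095 m and z of pack_shoulder in the frame of lamp_well between -0.007 and 0.0072 m and angle between the z axis of pack and the z axis of lamp, either way round below 0.04 rad and value of joint each of tab_left, tab_right below 0.001 m and linear speed of pack below 0.01 m/s); the robot touches nothing.
It fails at once if the pack is yanked or forced against the charger (contact force between pack and charger above 45 N).
It fails at once if the pack is rammed into the lamp (contact force between pack and lamp above 40 N).
It fails at once if another thing on the bench is moved by more than 30 mm (distance of any of spent_pack, tumbler, pipe, screwdriver, badge_a, badge_b, bar_box from where it was at the start of the episode above 0.03 m).
It also fails if it takes over 61 s, if anything falls off the work surface, if the arm or the gripper's body presses on something with over 40 N, if the wrist force passes 120 N, or if a joint passes its speed limit or range.

## Working session

There is one attempt and no reset: what is moved stays moved. The work goes in short steps, Python scripts to look and compute and a tool call to move; the robot and the scene stay as the last step left them, time stands still between calls to the robot, and variables do not carry over. Pictures are saved under pics/ and viewed, at most 10 in all, crops included, and the job is handed in when it is done.

Besides the shell and the picture viewer there is one more tool, called after "Emit:" as name(argument=value, ...), one argument or row to a line, values as JSON. drive_tool: Moves the arm, as the interface text tells. Its arguments: {"type":"object","properties":{"angular":{"type":"array","items":{"type":"array","items":{"type":"number"}}},"delta_pos":{"type":"array","items":{"type":"array","items":{"type":"number"}}},"gripper":{"type":"array","items":{"type":"number"}},"squeeze":{"type":"number"}},"required":["angular","delta_pos","gripper"]}

```bash
mkdir -p pics
cat > h.py <<'E'
import numpy as np, cv2
from scipy.spatial.transform import Rotation as R
from cell import telemetry, eyes, env, models
def cam(n):
    p=eyes.read_camera(n); return p
def Rc(p):
    o=np.array(p["orientation"],float)
    return o if o.shape==(3,3) else R.from_euler('xyz',o,degrees=True).as_matrix()
def ray(p,uv):
    d=Rc(p)@np.linalg.inv(p["mtx"])@np.array([uv[0],uv[1],1.0]); return np.array(p["origin"]),d/np.linalg.norm(d)
def atz(p,uv,z):
    o,d=ray(p,uv); return o+d*(z-o[2])/d[2]
def proj(p,X):
    c=Rc(p).T@(np.array(X)-np.array(p["origin"])); c=np.array(p["mtx"])@c; return c[:2]/c[2]
def tri(rs):
    A=0;b=0
    for o,d in rs:
        M=np.eye(3)-np.outer(d,d);A=A+M;b=b+M@o
    return np.linalg.solve(A,b)
def save(p,f): cv2.imwrite('pics/'+f,cv2.cvtColor(p["pixels"],cv2.COLOR_RGB2BGR))
E
python3 - <<'E'
from h import *
print(telemetry.get_obs(), env.finger_overhang)
ps={n:cam(n) for n in("scene","top")}
for n,p in ps.items():
    save(p,n+'0.png'); print(n,p["origin"],p["orientation"],p["mtx"])
    for t in["charger","lamp","pack","tab_left","spent_pack","tumbler","pipe","screwdriver","bar_box","badge_a"]:
        print(t,[(np.round(d["centre"]),round(d["p"],2)) for d in models.search_frame(p,t)][:4])
E
```

```text
{'time_s': 0.0, 'qpos': array([-70.46767126,  18.44031856,  -4.01652237,  83.1730044 ,
         1.29656254,  78.54115696,  -3.2590518 ]), 'joint_velocities': array([-0.02307824, -0.01054541,  0.06282243,  0.04279384, -0.048642  ,
        0.04381559, -0.01363254]), 'effort': array([-1.76418282e-03, -4.91292429e+01, -4.04916890e-01, -3.12526774e+01,
       -6.40500477e-02,  4.34371771e-02,  2.00525628e-04]), 'tool_pos': array([0.20854155, 0.61509446, 0.23546399]), 'tool_rot': array([-1.79890853e+02,  6.88034206e-03,  1.61279586e+02]), 'force': array([-0.1355337 ,  0.15327685,  0.095067  ]), 'wrist_torque': array([-0.0232608 ,  0.0055289 , -0.01284348]), 'grasp_force': 0.0, 'grip_width': 0.08724689483871509} 0.014
scene [ 1.13710508 -0.49208015  1.1785159 ] [-143.81389447   -0.5372237    53.75230857] [[476.21725316   0.         320.44587875]
 [  0.         476.21725316 197.79470975]
 [  0.           0.           1.        ]]
charger [(array([370., 186.]), 0.66)]
lamp [(array([292., 267.]), 0.96), (array([224., 299.]), 0.25)]
pack [(array([376., 170.]), 0.92), (array([330., 141.]), 0.9),
[... 488 characters left out ...]
-01 -8.82691022e+01] [[507.13721202   0.         319.02072036]
 [  0.         507.13721202 199.03141105]
 [  0.           0.           1.        ]]
charger [(array([249., 220.]), 0.87)]
lamp [(array([392., 181.]), 0.69)]
pack [(array([241., 203.]), 0.72), (array([245., 145.]), 0.66), (array([252., 291.]), 0.62)]
tab_left []
spent_pack [(array([316., 207.]), 0.75), (array([250., 223.]), 0.55)]
tumbler [(array([310., 130.]), 0.91)]
pipe [(array([241., 206.]), 0.28)]
screwdriver [(array([160., 260.]), 0.67), (array([392., 181.]), 0.6)]
bar_box [(array([474., 253.]), 0.61), (array([302., 240.]), 0.29)]
badge_a [(array([324., 242.]), 0.73), (array([303., 240.]), 0.7), (array([239., 209.]), 0.22)]
```

View pics/scene0.png

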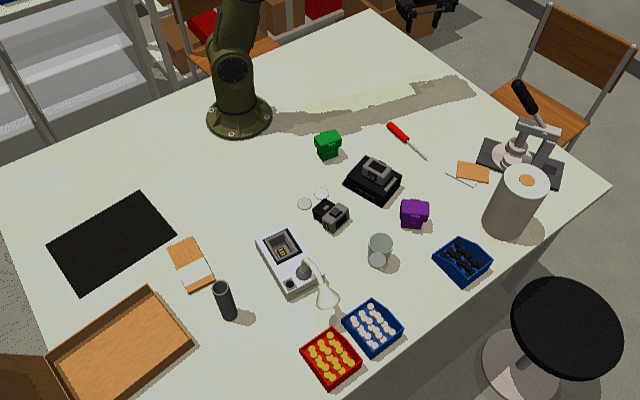

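View pics/top0.png

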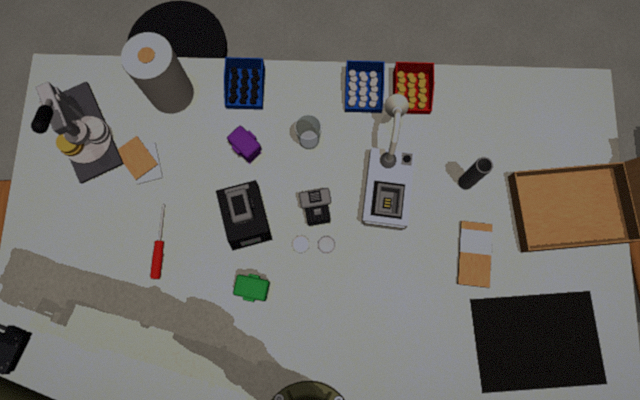

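The scene and top views agree. The charger with the grey-headed pack is at top (243,212) and scene (374,175). The lamp well is at top (387,202) and scene (281,245). The green and purple packs are decoys, and the spent pack lies between the charger and the lamp.

Run:
```python
from h import *
ps={n:cam(n) for n in("scene","top")}
pan=[]
for n,c in(("scene",(375,172)),("scene",(283,250)),("top",(241,207)),("top",(388,195))):
    x0,y0=c[0]-40,c[1]-30
    im=ps[n]["pixels"][y0:y0+60,x0:x0+80]
    im=cv2.resize(im,(400,300),interpolation=cv2.INTER_CUBIC)
    im=cv2.convertScaleAbs(im,alpha=1.3,beta=15)
    for k in range(0,80,10):
        cv2.putText(im,str(x0+k),(k*5,8),0,.3,(255,255,0));cv2.line(im,(k*5,9),(k*5,14),(255,255,0),1)
    for k in range(0,60,10):
        cv2.putText(im,str(y0+k),(0,k*5+4),0,.3,(0,255,255));cv2.line(im,(20,k*5),(26,k*5),(0,255,255),1)
    pan.append(im)
o=np.vstack([np.hstack(pan[:2]),np.hstack(pan[2:])])
cv2.imwrite('pics/crop1.png',cv2.cvtColor(o,cv2.COLOR_RGB2BGR))
for n,p in ps.items():
  for t in("pack_shoulder","charger","lamp"):
    for d in models.cut_out(p,t)[:3]:
        m=d["pixels"].astype(np.uint8)
        print(n,t,round(d["p"],2),np.round(d["centre"],1),m.sum(),np.round(cv2.boxPoints(cv2.minAreaRect(cv2.findNonZero(m))),1).tolist())
```

```text
scene pack_shoulder 0.79 [378.7 169.6] 573 [[358.29998779296875, 171.1999969482422], [371.8999938964844, 153.1999969482422], [394.3999938964844, 170.10000610351562], [380.8999938964844, 188.1999969482422]]
scene pack_shoulder 0.78 [413.7 210. ] 800 [[400.0, 198.0], [429.0, 198.0], [429.0, 228.0], [400.0, 228.0]]
scene pack_shoulder 0.68 [330.2 144. ] 627 [[311.20001220703125, 135.60000610351562], [337.0, 127.0], [345.6000061035156, 152.8000030517578], [319.79998779296875, 161.39999389648438]]
scene charger 0.85 [370.2 188.9] 1191 [[341.20001220703125, 184.1999969482422], [360.0, 151.3000030517578], [403.6000061035156, 176.1999969482422], [384.79998779296875, 209.1999969482422]]
scene lamp 0.78 [292.2 266.9] 3550 [[251.5, 239.6999969482422], [293.0, 216.0], [341.20001220703125, 300.3999938964844], [299.79998779296875, 324.1000061035156]]
top pack_shoulder 0.94 [239.9 204.2] 839 [[221.89999389648438, 193.89999389648438], [248.8000030517578, 186.60000610351562], [258.0, 220.3000030517578], [231.10000610351562, 227.60000610351562]]
top pack_shoulder 0.93 [245.4 145. ] 770 [[224.0, 141.0], [242.0, 123.0], [266.0, 147.0], [248.0, 165.0]]
top pack_shoulder 0.74 [253.4 287.5] 837 [[234.0, 274.0], [269.0, 274.0], [269.0, 301.0], [234.0, 301.0]]
top charger 0.96 [249.5 223.4] 1832 [[213.6999969482422, 191.5], [256.1000061035156, 179.39999389648438], [273.20001220703125, 239.1999969482422], [230.8000030517578, 251.3000030517578]]
top lamp 0.73 [392.6 180.7] 4445 [[359.20001220703125, 225.8000030517578], [375.1000061035156, 91.0999984741211], [423.20001220703125, 96.69999694824219], [407.29998779296875, 231.39999389648438]]
```

View pics/crop1.png

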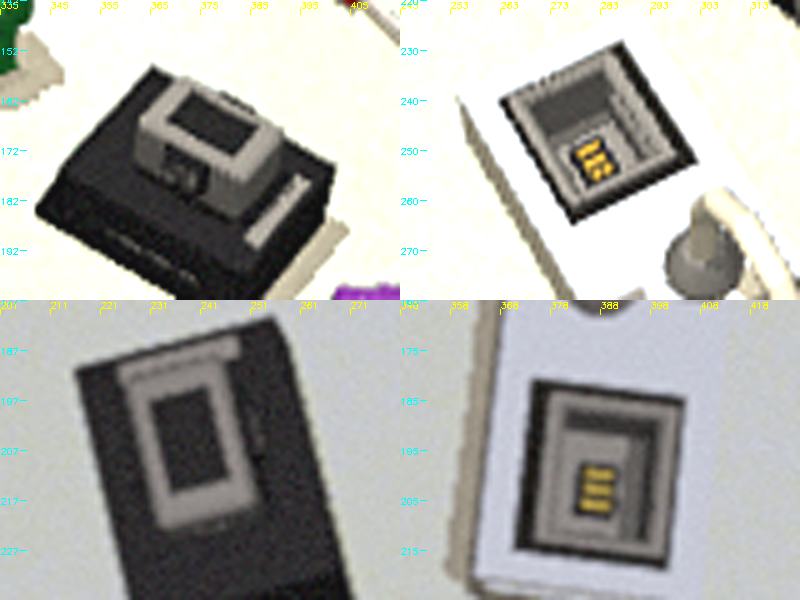

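The crops show the head's top face corners and tab in both views, and the grey cradle rim in the dark recess. I'll fit poses from corners, then refine on the edges.

```bash
cat > fit.py <<'E'
from h import *
from scipy.optimize import least_squares, minimize
ps={n:cam(n) for n in("scene","top")}
P=lambda x0,y0,l:np.array([((a+.5)/5-.5+x0,(b+.5)/5-.5+y0) for a,b in l])
# corner order: (+x,+y),(+x,-y),(-x,-y),(-x,+y) with x = long axis away from robot
S=np.array([[1,1],[1,-1],[-1,-1],[-1,1]])
def X(q,L,W):
    c,s=np.cos(q[3]),np.sin(q[3]); l=S*[L/2,W/2]
    return np.c_[q[0]+c*l[:,0]-s*l[:,1],q[1]+s*l[:,0]+c*l[:,1],np.full(4,q[2])]
items={
 'head':(78e-3,50e-3,P(201,177,[(132,82),(228,68),(258,208),(160,228)]),P(335,142,[(283,128),(238,165),(140,122),(185,80)]),[.55,.17,.1,.2]),
 'cradle':(76e-3,64e-3,P(348,165,[(150,88),(285,100),(266,260),(130,250)]),P(243,220,[(282,155),(175,212),(108,95),(215,42)]),[.55,-.17,.058,0]),
}
gm={}
for n,p in ps.items():
    g=cv2.GaussianBlur(cv2.cvtColor(p["pixels"],cv2.COLOR_RGB2GRAY).astype(np.float32),(0,0),.8)
    gm[n]=np.hypot(cv2.Sobel(g,5,1,0),cv2.Sobel(g,5,0,1))
def lines(q,L,W):
    x=X(q,L,W); return np.vstack([np.linspace(x[i],x[(i+1)%4],40) for i in range(4)])
def score(q,rects,z0=None):
    s=0
    for n in gm:
        for L,W,dz in rects:
            u=np.array([proj(ps[n],a) for a in lines([q[0],q[1],q[2]+dz,q[3]],L,W)],np.float32)
            s+=cv2.remap(gm[n],u[None,:,:1].copy(),u[None,:,1:].copy(),1).mean()
    return -s
for k,(L,W,t,s,q0) in items.items():
    if k=='cradle': # assign scene order: check which is nearest +x,+y
        pass
    best=None
    for roll in range(4):
        for fl in(0,1):
            ss=np.roll(s,roll,0); ss=ss[::-1] if fl else ss
            f=lambda q:np.r_[[proj(ps["top"],a) for a in X(q,L,W)]-t,[proj(ps["scene"],a) for a in X(q,L,W)]-ss].ravel()
            r=least_squares(f,q0)
            if best is None or r.cost<best.cost: best=r
    q=best.x; print(k,np.round(q[:3]*1e3,1),round(np.degrees(q[3]),2),'res',np.round(best.fun.reshape(2,4,2),1).tolist())
    R_={'head':[(L,W,0)],'cradle':[(L,W,0),(62.4e-3+6e-3,46.4e-3+6e-3,0)]}[k]
    m=minimize(score,q,args=(R_,),method='Nelder-Mead',options=dict(initial_simplex=np.array([q]+[q+np.eye(4)[i]*[.003,.003,.004,.04][i] for i in range(4)]),maxiter=200))
    print('  edge',np.round(m.x[:3]*1e3,1),round(np.degrees(m.x[3]),2),score(q,R_),m.fun)
E
python3 fit.py
```

```text
head [512.3 179.8 103.3] 14.9 res [[[-1.9, -0.9], [-0.5, -2.7], [-0.0, 0.5], [-1.2, 1.3]], [[0.2, 0.9], [-0.5, 3.8], [-2.7, -0.7], [-1.9, -2.2]]]
  edge [517.3 180.8 106.1] 17.14 -299.2475 -362.6343994140625
cradle [ 548.1 -181.2   62.2] -5.6 res [[[-0.6, 0.3], [-1.9, 1.0], [-0.9, -1.1], [0.2, -2.3]], [[-1.3, -0.6], [-1.1, -1.4], [-0.6, 0.7], [-1.2, 1.3]]]
  edge [ 558.5 -174.    56.2] -5.27 -477.20117 -795.16552734375
```

```bash
cat >> fit.py <<'E'
print('---')
out={}
for k,starts,rects in (('head',[[.517,.181,.1015,.29]],[(78e-3,50e-3,0)]),('cradle',[[.5585,-.174,.058,-.092],[.553,-.178,.058,-.092]],[(76e-3,64e-3,0),(68.4e-3,52.4e-3,0)])):
    b=None
    for s in starts:
      for dx in(-.004,0,.004):
        for dy in(-.004,0,.004):
          for dz in(-.004,.004):
            q=np.array(s)+[dx,dy,dz,0]
            m=minimize(score,q,args=(rects,),method='Nelder-Mead',options=dict(initial_simplex=np.array([q]+[q+np.eye(4)[i]*[.003,.003,.004,.04][i] for i in range(4)]),maxiter=120))
            if b is None or m.fun<b.fun:b=m
    out[k]=b.x; print(k,np.round(b.x[:3]*1e3,1),round(np.degrees(b.x[3]),2),b.fun)
pan=[]
for k,n,c in(('head',"scene",(375,172)),('cradle',"scene",(283,250)),('head',"top",(241,207)),('cradle',"top",(388,195))):
    x0,y0=c[0]-40,c[1]-30
    im=cv2.resize(ps[n]["pixels"][y0:y0+60,x0:x0+80],(400,300),interpolation=cv2.INTER_CUBIC)
    q=out[k]
    for L,W,dz in {'head':[(78e-3,50e-3,0),(78e-3,50e-3,-.042)],'cradle':[(76e-3,64e-3,0),(62.4e-3,46.4e-3,-.003)]}[k]:
        u=np.array([proj(ps[n],a) for a in X([q[0],q[1],q[2]+dz,q[3]],L,W)])
        cv2.polylines(im,[(((u-[x0,y0])+.5)*5).astype(int)],True,(255,0,0),1)
    pan.append(im)
o=np.vstack([np.hstack(pan[:2]),np.hstack(pan[2:])])
cv2.imwrite('pics/crop2.png',cv2.cvtColor(o,cv2.COLOR_RGB2BGR))
E
python3 fit.py
```

```text
head [512.3 179.8 103.3] 14.9 res [[[-1.9, -0.9], [-0.5, -2.7], [-0.0, 0.5], [-1.2, 1.3]], [[0.2, 0.9], [-0.5, 3.8], [-2.7, -0.7], [-1.9, -2.2]]]
  edge [517.3 180.8 106.1] 17.18 -299.09683 -363.36932373046875
cradle [ 548.1 -181.2   62.2] -5.6 res [[[-0.6, 0.3], [-1.9, 1.0], [-0.9, -1.1], [0.2, -2.3]], [[-1.3, -0.6], [-1.1, -1.4], [-0.6, 0.7], [-1.2, 1.3]]]
  edge [ 557.6 -185.8   55.2] -5.8 -478.01767 -710.32373046875
---
head [517.2 180.9 106. ] 17.2 -363.36651611328125
cradle [ 559.  -174.4   56.8] -6.34 -799.100341796875
```

View pics/crop2.png

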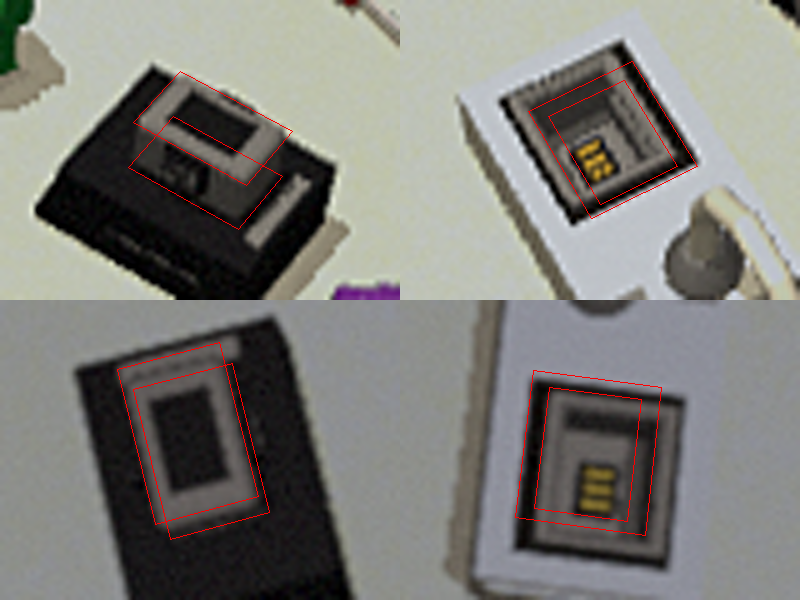

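Run:
```python
from h import *
ps={n:cam(n) for n in("scene","top")}
P=lambda x0,y0,a,b:((a+.5)/5-.5+x0,(b+.5)/5-.5+y0)
q=[.5172,.1809,.106]
r=[]
for n in ps: print('head',n,np.round(atz(ps[n],proj(ps[n],q),.1015)*1e3,1))
C={"top":[(148,88),(286,99),(266,260),(130,250)],"scene":[(282,155),(175,212),(108,95),(215,42)]}
for n,(x0,y0) in(("top",(348,165)),("scene",(243,220))):
    c=[atz(ps[n],P(x0,y0,*k),.058) for k in C[n]]
    c=np.array(c); print('cradle',n,np.round(c.mean(0)*1e3,1),np.round(c[:,:2]*1e3,1).tolist())
    r.append(ray(ps[n],proj(ps[n],c.mean(0))))
print('tri',tri(r))
# contacts (gold) centre, in floor ~ z? triangulate
r=[ray(ps["top"],P(348,165,198,189)),ray(ps["scene"],P(243,220,193,160))];print('gold',tri(r))
```

```text
head scene [514.6 183.7 101.5]
head top [518.2 181.7 101.5]
cradle top [ 547.9 -183.6   58. ] [[590.8, -154.0], [587.1, -222.6], [505.3, -212.3], [508.3, -145.6]]
cradle scene [ 547.4 -177.7   58. ] [[590.6, -150.1], [585.8, -215.7], [503.7, -205.8], [509.4, -139.2]]
tri [ 0.54819928 -0.18091919  0.06183141]
gold [ 0.54774692 -0.18240252  0.02491341]
```

Emit:
drive_tool(
  angular=[
    [0, 0, 0],
  ],
  delta_pos=[
    [0, 0, -0.5],
  ],
  gripper=[8.7],
  squeeze=15,
)

```text
time_s: 1.9
tool_pos: [0.2085, 0.6152, 0.241]
tool_rot: [-179.9, 0.0, 161.3]
force: [0.4, -0.9, -0.4]
grip_width: 0.0869
grasp_force: 0.0
```

Emit:
drive_tool(
  angular=[
    [0, 0, 0],
    [0, 0, 0],
    [0, 0, 0],
    [0, 0, 0],
    [0, 0, 0],
    [0, 0, 0],
    [0, 0, 0],
    [0, 0, 0],
    [0, 0, 0],
    [0, 0, 0],
    [0, 0, 0],
    [0, 0, 0],
    [0, 0, 0],
    [0, 0, 0],
    [0, 0, -0.104],
    [0, 0, -0.104],
    [0, 0, -0.104],
    [0, 0, -0.104],
    [0, 0, -0.104],
    [0, 0, -0.104],
  ],
  delta_pos=[
    [-3.07, -2.23, 0.5],
    [-3.07, -2.23, 0.5],
    [-3.07, -2.23, 0.5],
    [-3.07, -2.23, 0.5],
    [-3.07, -2.23, 0.5],
    [-3.07, -2.23, 0.5],
    [-3.07, -2.23, 0.5],
    [-3.07, -2.23, 0.5],
    [-3.07, -2.23, 0.5],
    [-3.07, -2.23, 0.5],
    [-3.07, -2.23, 0.5],
    [-3.07, -2.23, 0.5],
    [-3.07, -2.23, 0.5],
    [-3.07, -2.23, 0.5],
    [0, 0, 0],
    [0, 0, 0],
    [0, 0, 0],
    [0, 0, 0],
    [0, 0, 0],
    [0, 0, 0],
  ],
  gripper=[8.7, 8.7, 8.7, 8.7, 8.7, 8.7, 8.7, 8.7, 8.7, 8.7, 8.7, 8.7, 8.7, 8.7, 8.7, 8.7, 8.7, 8.7, 8.7, 8.7],
)

```text
time_s: 3.9
tool_pos: [0.5158, 0.1821, 0.1721]
tool_rot: [180.0, 0.0, -162.7]
force: [-0.4, 0.5, 0.2]
grip_width: 0.0871
grasp_force: 0.0
```

Run:
```python
from h import *
ps={n:cam(n) for n in("scene","top")}
o=telemetry.get_obs();T=o["tool_pos"];A=R.from_euler('xyz',o["tool_rot"],degrees=True).as_matrix()
print(o["time_s"],T,o["tool_rot"],o["qpos"])
pan=[]
for n,c in(("scene",(375,160)),("top",(241,207))):
    x0,y0=c[0]-40,c[1]-45
    im=cv2.resize(ps[n]["pixels"][y0:y0+90,x0:x0+80],(400,450),interpolation=cv2.INTER_CUBIC)
    im=cv2.convertScaleAbs(im,alpha=1.3,beta=15)
    for s in(1,-1): # pad-tip points predicted: tip plane, pads at +-43.5mm, 19 mm wide
        l=[proj(ps[n],T+A@[e*.0095,s*.0435,.014]) for e in(-1,1)]+[proj(ps[n],T+A@[e*.0095,s*.0585,.014]) for e in(1,-1)]
        cv2.polylines(im,[(((np.array(l)-[x0,y0])+.5)*5).astype(int)],True,(255,0,0),1)
    pan.append(im)
cv2.imwrite('pics/g1.png',cv2.cvtColor(np.hstack(pan),cv2.COLOR_RGB2BGR))
```

```text
4.0 [0.51574053 0.18208604 0.17208287] [ 1.79987136e+02  4.38532275e-02 -1.62949443e+02] [-35.47550485   8.17887849  14.4793666  103.36327466  -2.1986514
  68.68388109  86.71123761]
```

View pics/g1.png

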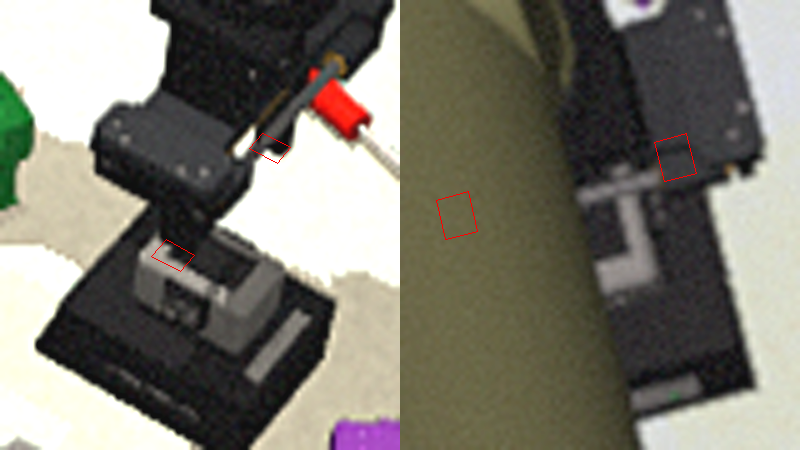

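The scene view shows the gripper straddling the head, and the predicted fingertip outlines match the fingers to within a few mm. I'll lower and begin closing gently.

Emit:
drive_tool(
  angular=[
    [0, 0, 0],
    [0, 0, 0],
    [0, 0, 0],
    [0, 0, 0],
    [0, 0, 0],
    [0, 0, 0],
    [0, 0, 0],
    [0, 0, 0],
    [0, 0, 0],
    [0, 0, 0],
    [0, 0, 0],
    [0, 0, 0],
  ],
  delta_pos=[
    [0, 0, 1.5],
    [0, 0, 1.5],
    [0, 0, 1.5],
    [0, 0, 1.5],
    [0, 0, 1.2],
    [0, 0, 1.0],
    [0, 0, 0.8],
    [0, 0, 0.3],
    [0, 0, 0],
    [0, 0, 0],
    [0, 0, 0],
    [0, 0, 0],
  ],
  gripper=[8.7, 8.7, 8.7, 8.7, 8.7, 8.7, 8.7, 8.7, 8.7, 6.7, 6.7, 6.7],
  squeeze=5,
)

```text
time_s: 5.2
tool_pos: [0.5159, 0.1821, 0.0791]
tool_rot: [180.0, 0.1, -163.0]
force: [0.3, 0.3, 0.0]
grip_width: 0.0714
grasp_force: 0.0
```

Emit:
drive_tool(
  angular=[
    [0, 0, 0],
    [0, 0, 0],
    [0, 0, 0],
  ],
  delta_pos=[
    [0, 0, 0],
    [0, 0, 0],
    [0, 0, 0],
  ],
  gripper=[6.4, 6.4, 6.4],
)

```text
time_s: 5.5
tool_pos: [0.5156, 0.182, 0.0787]
tool_rot: [180.0, 0.0, -163.0]
force: [-0.5, -0.1, 0.7]
grip_width: 0.0642
grasp_force: 0.0
```

Emit:
drive_tool(
  angular=[
    [0, 0, 0],
    [0, 0, 0],
  ],
  delta_pos=[
    [0, 0, 0],
    [0, 0, 0],
  ],
  gripper=[6.2, 6.2],
)

```text
time_s: 5.7
tool_pos: [0.5157, 0.1814, 0.0786]
tool_rot: [-180.0, 0.0, -163.0]
force: [0.9, -1.2, 1.0]
grip_width: 0.0623
grasp_force: 0.9
```

Emit:
drive_tool(
  angular=[
    [0, 0, 0],
    [0, 0, 0],
  ],
  delta_pos=[
    [0, 0, 0],
    [0, 0, 0],
  ],
  gripper=[6.0, 6.0],
)

```text
time_s: 5.9
tool_pos: [0.5157, 0.1817, 0.0786]
tool_rot: [-180.0, 0.0, -163.0]
force: [-0.2, -0.3, 0.4]
grip_width: 0.06
grasp_force: 2.4
```

The gripper is centred: contact came at 62 mm with hardly any side force.

Emit:
drive_tool(
  angular=[
    [0, 0, 0],
    [0, 0, 0],
    [0, 0, 0],
    [0, 0, 0],
    [0, 0, 0],
  ],
  delta_pos=[
    [0, 0, 0],
    [0, 0, 0],
    [0, 0, 0],
    [0, 0, 0],
    [0, 0, 0],
  ],
  gripper=[5.6, 5.2, 5.0, 5.0, 5.0],
  squeeze=18,
)

```text
time_s: 6.4
tool_pos: [0.5158, 0.1814, 0.0788]
tool_rot: [-180.0, 0.0, -163.0]
force: [-0.2, -2.3, 3.2]
grip_width: 0.0511
grasp_force: 18.0
```

Emit:
drive_tool(
  angular=[
    [0, 0, 0],
    [0, 0, 0],
    [0, 0, 0],
    [0, 0, 0],
    [0, 0, 0],
  ],
  delta_pos=[
    [0, 0, -0.1],
    [0, 0, -0.2],
    [0, 0, -0.2],
    [0, 0, -0.2],
    [0, 0, -0.2],
  ],
  gripper=[5.0, 5.0, 5.0, 5.0, 5.0],
)

```text
time_s: 6.9
tool_pos: [0.515, 0.1822, 0.0871]
tool_rot: [180.0, -0.1, -163.0]
force: [0.8, -1.2, -3.6]
grip_width: 0.051
grasp_force: 18.0
```

Emit:
drive_tool(
  angular=[
    [0, 0, 0],
    [0, 0, 0],
    [0, 0, 0],
    [0, 0, 0],
    [0, 0, 0],
    [0, 0, 0],
    [0, 0, 0],
    [0, 0, 0],
    [0, 0, 0],
    [0, 0, 0],
    [0, 0, 0],
    [0, 0, 0],
  ],
  delta_pos=[
    [0, 0, -0.5],
    [0, 0, -0.7],
    [0, 0, -0.7],
    [0, 0, -0.7],
    [0, 0, -0.7],
    [0, 0, -0.9],
    [0, 0, -1.4],
    [0, 0, -1.6],
    [0, 0, -1.8],
    [0, 0, -1.6],
    [0, 0, -1.2],
    [0, 0, -0.5],
  ],
  gripper=[5.0, 5.0, 5.0, 5.0, 5.0, 5.0, 5.0, 5.0, 5.0, 5.0, 5.0, 5.0],
)

```text
time_s: 8.1
tool_pos: [0.5162, 0.1823, 0.2126]
tool_rot: [180.0, 0.2, -163.0]
force: [0.2, -0.3, -3.4]
grip_width: 0.0508
grasp_force: 18.0
```

Emit:
drive_tool(
  angular=[
    [0, 0, 0],
    [0, 0, 0],
    [0, 0, 0],
    [0, 0, 0],
    [0, 0, 0],
    [0, 0, 0],
    [0, 0, 0],
    [0, 0, 0],
    [0, 0, 0],
    [0, 0, 0],
    [0, 0, 0],
    [0, 0, 0],
    [0, 0, 0],
    [0, 0, 0],
    [0, 0, 0],
    [0, 0, 0.1],
    [0, 0, 0.1],
    [0, 0, 0.1],
    [0, 0, 0.1],
    [0, 0, 0],
  ],
  delta_pos=[
    [0.27, -1.25, 0],
    [0.54, -2.55, 0],
    [0.54, -2.55, 0],
    [0.54, -2.55, 0],
    [0.54, -2.55, 0],
    [0.54, -2.55, 0],
    [0.54, -2.55, 0],
    [0.54, -2.55, 0],
    [0.54, -2.55, 0],
    [0.54, -2.55, 0],
    [0.54, -2.55, 0],
    [0.54, -2.55, 0],
    [0.54, -2.55, 0],
    [0.54, -2.55, 0],
    [0.27, -1.25, 0],
    [0, 0, 0],
    [0, 0, 0],
    [0, 0, 0],
    [0, 0, 0],
    [0, 0, 0],
  ],
  gripper=[5.0, 5.0, 5.0, 5.0, 5.0, 5.0, 5.0, 5.0, 5.0, 5.0, 5.0, 5.0, 5.0, 5.0, 5.0, 5.0, 5.0, 5.0, 5.0, 5.0],
)

```text
time_s: 10.1
tool_pos: [0.5471, -0.1807, 0.2099]
tool_rot: [180.0, -0.1, 174.1]
force: [0.0, 0.1, -2.9]
grip_width: 0.0507
grasp_force: 18.0
```

Run:
```python
from h import *
ps={n:cam(n) for n in("scene","top")}
o=telemetry.get_obs();T=o["tool_pos"];A=R.from_euler('xyz',o["tool_rot"],degrees=True).as_matrix()
print(o["time_s"],T,o["tool_rot"],o["force"],o["wrist_torque"])
pan=[]
for n,c in(("scene",(283,235)),("top",(388,185))):
    x0,y0=c[0]-40,c[1]-45
    im=cv2.resize(ps[n]["pixels"][y0:y0+90,x0:x0+80],(400,450),interpolation=cv2.INTER_CUBIC)
    im=cv2.convertScaleAbs(im,alpha=1.3,beta=15)
    c6=np.radians(-5.8)
    for off,h,L,W,col,mode in((0,.058,.076,.064,(255,0,0),0),(0,.075-.005+.0,.06,.044,(0,255,0),1),(0,.024-.005,.078,.05,(0,255,0),1)):
        l=[]
        for a,b in((1,1),(1,-1),(-1,-1),(-1,1)):
            if mode==0: X=np.array([.548+a*L/2*np.cos(c6)-b*W/2*np.sin(c6),-.181+a*L/2*np.sin(c6)+b*W/2*np.cos(c6),h])
            else: X=T+A@[a*L/2,b*W/2,h-.005+.0]
            l.append(proj(ps[n],X))
        cv2.polylines(im,[(((np.array(l)-[x0,y0])+.5)*5).astype(int)],True,col,1)
    pan.append(im)
cv2.imwrite('pics/g2.png',cv2.cvtColor(np.hstack(pan),cv2.COLOR_RGB2BGR))
```

```text
10.2 [ 0.54729258 -0.18077647  0.21012982] [ 1.79983432e+02 -5.00407514e-02  1.74262788e+02] [ 0.06812073  0.38031551 -3.42626691] [0.01008558 0.00491147 0.01440788]
```

View pics/g2.png

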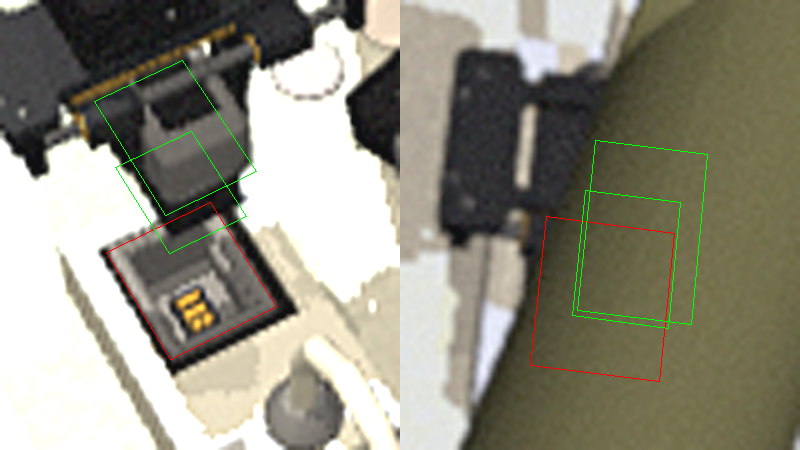

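Run:
```python
from h import *
p=cam("scene")
o=telemetry.get_obs();T=o["tool_pos"];A=R.from_euler('xyz',o["tool_rot"],degrees=True).as_matrix()
x0,y0,k=253,190,8
im=cv2.resize(p["pixels"][y0:y0+75,x0:x0+50],None,fx=k,fy=k,interpolation=cv2.INTER_CUBIC)
im=cv2.convertScaleAbs(im,alpha=1.5,beta=25); b=im.copy()
for h,L,W in((-.023,.078,.05),(.019,.078,.05),(.055,.06,.044),(.065,.053,.037)):
    l=np.array([proj(p,T+A@[a*L/2,c*W/2,h]) for a,c in((1,1),(1,-1),(-1,-1),(-1,1))])
    cv2.polylines(b,[(((l-[x0,y0])+.5)*k).astype(int)],True,(0,255,0),1)
cv2.imwrite('pics/g3.png',cv2.cvtColor(np.hstack([im,b]),cv2.COLOR_RGB2BGR))
```

```text
(no output)
```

View pics/g3.png

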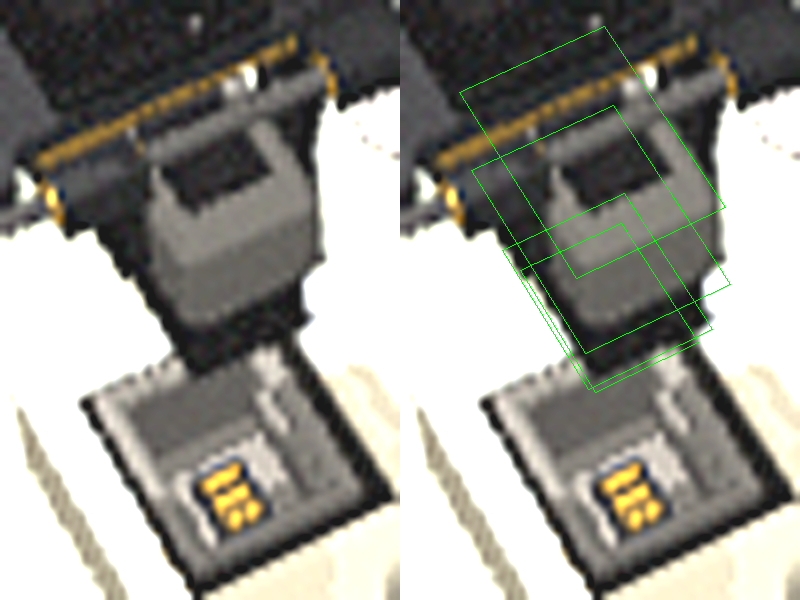

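The view shows the stem just above the well, about 2–3 mm short in x relative to my model. I'll shift 2 mm in +x, then descend and feel.

Emit:
drive_tool(
  angular=[
    [0, 0, 0],
    [0, 0, 0],
    [0, 0, 0],
    [0, 0, 0],
    [0, 0, 0],
    [0, 0, 0],
    [0, 0, 0],
    [0, 0, 0],
  ],
  delta_pos=[
    [-0.2, 0, 1.2],
    [0, 0, 1.8],
    [0, 0, 1.8],
    [0, 0, 1.5],
    [0, 0, 1.0],
    [0, 0, 0.5],
    [0, 0, 0.2],
    [0, 0, 0],
  ],
  gripper=[5.0, 5.0, 5.0, 5.0, 5.0, 5.0, 5.0, 5.0],
)

```text
time_s: 11.05
tool_pos: [0.5499, -0.1813, 0.1308]
tool_rot: [-180.0, 0.0, 174.1]
force: [-0.3, 0.7, -2.7]
grip_width: 0.0509
grasp_force: 18.0
```

Emit:
drive_tool(
  angular=[
    [0, 0, 0],
    [0, 0, 0],
    [0, 0, 0],
    [0, 0, 0],
  ],
  delta_pos=[
    [0, 0, 0.2],
    [0, 0, 0.2],
    [0, 0, 0.2],
    [0, 0, 0],
  ],
  gripper=[5.0, 5.0, 5.0, 5.0],
)

```text
time_s: 11.45
tool_pos: [0.5495, -0.1811, 0.1244]
tool_rot: [180.0, -0.0, 174.1]
force: [-0.5, -0.8, -3.4]
grip_width: 0.051
grasp_force: 18.0
```

Emit:
drive_tool(
  angular=[
    [0, 0, 0],
    [0, 0, 0],
    [0, 0, 0],
    [0, 0, 0],
  ],
  delta_pos=[
    [0, 0, 0.2],
    [0, 0, 0.2],
    [0, 0, 0.1],
    [0, 0, 0],
  ],
  gripper=[5.0, 5.0, 5.0, 5.0],
)

```text
time_s: 11.85
tool_pos: [0.5495, -0.1812, 0.1193]
tool_rot: [180.0, -0.0, 174.1]
force: [-0.7, 0.2, -2.2]
grip_width: 0.0509
grasp_force: 18.0
```

Emit:
drive_tool(
  angular=[
    [0, 0, 0],
    [0, 0, 0],
    [0, 0, 0],
    [0, 0, 0],
  ],
  delta_pos=[
    [0, 0, 0.2],
    [0, 0, 0.2],
    [0, 0, 0.1],
    [0, 0, 0],
  ],
  gripper=[5.0, 5.0, 5.0, 5.0],
)

```text
time_s: 12.25
tool_pos: [0.5495, -0.1813, 0.1143]
tool_rot: [-180.0, -0.0, 174.1]
force: [-0.6, -0.2, -2.7]
grip_width: 0.0508
grasp_force: 18.0
```

Emit:
drive_tool(
  angular=[
    [0, 0, 0],
    [0, 0, 0],
    [0, 0, 0],
    [0, 0, 0],
  ],
  delta_pos=[
    [0, 0, 0.2],
    [0, 0, 0.2],
    [0, 0, 0.2],
    [0, 0, 0],
  ],
  gripper=[5.0, 5.0, 5.0, 5.0],
)

```text
time_s: 12.65
tool_pos: [0.5495, -0.1818, 0.1083]
tool_rot: [-180.0, -0.0, 174.1]
force: [0.4, -1.6, -3.3]
grip_width: 0.0507
grasp_force: 18.0
```

Emit:
drive_tool(
  angular=[
    [0, 0, 0],
    [0, 0, 0],
    [0, 0, 0],
    [0, 0, 0],
  ],
  delta_pos=[
    [0, 0, 0.2],
    [0, 0, 0.2],
    [0, 0, 0.2],
    [0, 0, 0],
  ],
  gripper=[5.0, 5.0, 5.0, 5.0],
)

```text
time_s: 13.05
tool_pos: [0.5495, -0.1816, 0.1022]
tool_rot: [-180.0, -0.0, 174.1]
force: [0.3, -3.4, -3.2]
grip_width: 0.0507
grasp_force: 18.0
```

Emit:
drive_tool(
  angular=[
    [0, 0, 0],
    [0, 0, 0],
    [0, 0, 0],
    [0, 0, 0],
  ],
  delta_pos=[
    [0, -0.1, 0.2],
    [0, 0, 0.2],
    [0, 0, 0.2],
    [0, 0, 0],
  ],
  gripper=[5.0, 5.0, 5.0, 5.0],
)

```text
time_s: 13.45
tool_pos: [0.5494, -0.182, 0.0961]
tool_rot: [180.0, -0.0, 174.1]
force: [-0.1, -1.3, -3.4]
grip_width: 0.0508
grasp_force: 18.0
```

Emit:
drive_tool(
  angular=[
    [0, 0, 0],
    [0, 0, 0],
    [0, 0, 0],
    [0, 0, 0],
  ],
  delta_pos=[
    [0, 0, 0.2],
    [0, 0, 0.2],
    [0, 0, 0.2],
    [0, 0, 0],
  ],
  gripper=[5.0, 5.0, 5.0, 5.0],
)

```text
time_s: 13.85
tool_pos: [0.5494, -0.182, 0.0901]
tool_rot: [180.0, -0.0, 174.1]
force: [0.7, -1.1, -3.9]
grip_width: 0.0507
grasp_force: 18.0
```

Emit:
drive_tool(
  angular=[
    [0, 0, 0],
    [0, 0, 0],
    [0, 0, 0],
    [0, 0, 0],
  ],
  delta_pos=[
    [0, 0, 0.2],
    [0, 0, 0.1],
    [0, 0, 0.1],
    [0, 0, 0],
  ],
  gripper=[5.0, 5.0, 5.0, 5.0],
)

```text
time_s: 14.25
tool_pos: [0.5495, -0.1822, 0.0864]
tool_rot: [180.0, -0.0, 174.1]
force: [-0.7, -1.2, -2.9]
grip_width: 0.051
grasp_force: 18.0
```

Emit:
drive_tool(
  angular=[
    [0, 0, 0],
    [0, 0, 0],
    [0, 0, 0],
  ],
  delta_pos=[
    [0, 0, 0.1],
    [0, 0, 0.1],
    [0, 0, 0],
  ],
  gripper=[5.0, 5.0, 5.0],
)

```text
time_s: 14.55
tool_pos: [0.5497, -0.1822, 0.0848]
tool_rot: [180.0, 0.0, 174.1]
force: [-0.1, 0.0, -0.4]
grip_width: 0.0508
grasp_force: 18.0
```

Emit:
drive_tool(
  angular=[
    [0, 0, 0],
    [0, 0, 0],
    [0, 0, 0],
  ],
  delta_pos=[
    [0, 0, 0.1],
    [0, 0, 0.1],
    [0, 0, 0],
  ],
  gripper=[5.0, 5.0, 5.0],
)

```text
time_s: 14.85
tool_pos: [0.5497, -0.1822, 0.0827]
tool_rot: [180.0, 0.0, 174.1]
force: [-1.2, -0.9, 0.8]
grip_width: 0.0508
grasp_force: 18.0
```

Emit:
drive_tool(
  angular=[
    [0, 0, 0],
    [0, 0, 0],
    [0, 0, 0],
  ],
  delta_pos=[
    [0, 0, 0.1],
    [0, 0, 0.1],
    [0, 0, 0],
  ],
  gripper=[5.0, 5.0, 5.0],
)

```text
time_s: 15.15
tool_pos: [0.5497, -0.1822, 0.0806]
tool_rot: [180.0, 0.0, 174.1]
force: [-0.3, -0.5, 1.5]
grip_width: 0.0511
grasp_force: 18.0
```

Emit:
drive_tool(
  angular=[
    [0, 0, 0],
    [0, 0, 0],
    [0, 0, 0],
  ],
  delta_pos=[
    [0, 0, 0.1],
    [0, 0, 0.1],
    [0, 0, 0],
  ],
  gripper=[5.0, 5.0, 5.0],
)

```text
time_s: 15.45
tool_pos: [0.5497, -0.1822, 0.0786]
tool_rot: [180.0, 0.0, 174.1]
force: [-1.1, 0.2, 1.7]
grip_width: 0.051
grasp_force: 18.0
```

Emit:
drive_tool(
  angular=[
    [0, 0, 0],
    [0, 0, 0],
    [0, 0, 0],
  ],
  delta_pos=[
    [0, 0, 0.1],
    [0, 0, 0.1],
    [0, 0, 0],
  ],
  gripper=[5.0, 5.0, 5.0],
)

```text
time_s: 15.75
tool_pos: [0.5498, -0.1823, 0.0771]
tool_rot: [180.0, 0.0, 174.1]
force: [-0.8, -0.1, 5.8]
grip_width: 0.0515
grasp_force: 18.0
```

Emit:
drive_tool(
  angular=[
    [0, 0, 0],
    [0, 0, 0],
  ],
  delta_pos=[
    [0, 0, 0.1],
    [0, 0, 0],
  ],
  gripper=[5.0, 5.0],
)

```text
time_s: 15.95
tool_pos: [0.5502, -0.1824, 0.077]
tool_rot: [180.0, 0.1, 174.1]
force: [-3.6, 0.8, 11.0]
grip_width: 0.0513
grasp_force: 18.0
```

Emit:
drive_tool(
  angular=[
    [0, 0, 0],
    [0, 0, 0],
  ],
  delta_pos=[
    [0, 0, 0.1],
    [0, 0, 0],
  ],
  gripper=[5.0, 5.0],
)

```text
time_s: 16.15
tool_pos: [0.5507, -0.1825, 0.0768]
tool_rot: [180.0, 0.1, 174.1]
force: [-3.5, 1.7, 15.7]
grip_width: 0.051
grasp_force: 18.0
```

Emit:
drive_tool(
  angular=[
    [0, 0, 0],
    [0, 0, 0],
    [0, 0, 0],
    [0, 0, 0],
  ],
  delta_pos=[
    [0, 0, 0],
    [0, 0, 0],
    [0, 0, 0],
    [0, 0, 0],
  ],
  gripper=[5.8, 6.2, 6.8, 7.4],
)

```text
time_s: 16.55
tool_pos: [0.5491, -0.1819, 0.0739]
tool_rot: [180.0, -0.1, 174.1]
force: [0.8, -0.2, 0.9]
grip_width: 0.0694
grasp_force: 0.0
```

Emit:
drive_tool(
  angular=[
    [0, 0, 0],
    [0, 0, 0],
    [0, 0, 0],
    [0, 0, 0],
    [0, 0, 0],
    [0, 0, 0],
    [0, 0, 0],
    [0, 0, 0],
    [0, 0, 0],
  ],
  delta_pos=[
    [0, 0, 0],
    [0, 0, 0],
    [0, 0, -1.0],
    [0, 0, -1.5],
    [0, 0, -1.5],
    [0, 0, -1.5],
    [0, 0, -1.5],
    [0, 0, 0],
    [0, 0, 0],
  ],
  gripper=[8.7, 8.7, 8.7, 8.7, 8.7, 8.7, 8.7, 0.5, 0],
)

```text
time_s: 17.45
tool_pos: [0.5498, -0.1822, 0.1451]
tool_rot: [180.0, 0.1, 174.1]
force: [0.0, 0.4, 0.3]
grip_width: 0.0776
grasp_force: 0.0
```

Emit:
drive_tool(
  angular=[
    [0, 0, 0],
    [0, 0, 0],
    [0, 0, 0],
    [0, 0, 0],
    [0, 0, 0],
    [0, 0, 0],
    [0, 0, 0],
    [0, 0, 0],
    [0, 0, 0],
    [0, 0, 0],
    [0, 0, 0],
    [0, 0, 0],
  ],
  delta_pos=[
    [0, 0, 0],
    [0, 0, 0],
    [0, 0, 0],
    [0, 0, 0],
    [0, 0, 0],
    [0, 0, 0],
    [0, 0, 0],
    [0, 0, 0],
    [0, 0, 0.8],
    [0, 0, 0.8],
    [0, 0, 0.6],
    [0, 0, 0],
  ],
  gripper=[0, 0, 0, 0, 0, 0, 0, 0, 0, 0, 0, 0],
)

```text
time_s: 18.65
tool_pos: [0.5486, -0.182, 0.121]
tool_rot: [180.0, -0.1, 174.1]
force: [-0.1, 0.4, 0.0]
grip_width: 0.0007
grasp_force: 0.0
```

Emit:
drive_tool(
  angular=[
    [0, 0, 0],
    [0, 0, 0],
    [0, 0, 0],
    [0, 0, 0],
  ],
  delta_pos=[
    [0, 0, 0.2],
    [0, 0, 0.1],
    [0, 0, 0.1],
    [0, 0, 0],
  ],
  gripper=[0, 0, 0, 0],
)

```text
time_s: 19.05
tool_pos: [0.5496, -0.1822, 0.1186]
tool_rot: [180.0, 0.0, 174.1]
force: [0.1, 0.4, -0.2]
grip_width: 0.0002
grasp_force: 0.0
```

Emit:
drive_tool(
  angular=[
    [0, 0, 0],
    [0, 0, 0],
    [0, 0, 0],
  ],
  delta_pos=[
    [0, 0, 0.1],
    [0, 0, 0.1],
    [0, 0, 0],
  ],
  gripper=[0, 0, 0],
)

```text
time_s: 19.35
tool_pos: [0.5495, -0.1822, 0.1164]
tool_rot: [180.0, -0.0, 174.1]
force: [0.2, 0.0, 0.3]
grip_width: 0.0009
grasp_force: 0.0
```

Emit:
drive_tool(
  angular=[
    [0, 0, 0],
    [0, 0, 0],
    [0, 0, 0],
  ],
  delta_pos=[
    [0, 0, 0.1],
    [0, 0, 0.1],
    [0, 0, 0],
  ],
  gripper=[0, 0, 0],
)

```text
time_s: 19.65
tool_pos: [0.5498, -0.1824, 0.1149]
tool_rot: [180.0, 0.0, 174.1]
force: [-0.4, 0.8, 3.2]
grip_width: 0.0007
grasp_force: 1.5
```

Emit:
drive_tool(
  angular=[
    [0, 0, 0],
    [0, 0, 0],
    [0, 0, 0],
  ],
  delta_pos=[
    [0, 0, 0.1],
    [0, 0, 0.1],
    [0, 0, 0],
  ],
  gripper=[0, 0, 0],
)

```text
time_s: 19.95
tool_pos: [0.5504, -0.1826, 0.1141]
tool_rot: [180.0, 0.1, 174.1]
force: [-2.4, 0.6, 10.3]
grip_width: 0.0006
grasp_force: 5.0
```

Emit:
drive_tool(
  angular=[
    [0, 0, 0],
    [0, 0, 0],
    [0, 0, 0],
  ],
  delta_pos=[
    [0, 0, 0.1],
    [0, 0, 0.1],
    [0, 0, 0],
  ],
  gripper=[0, 0, 0],
)

```text
time_s: 20.25
tool_pos: [0.5514, -0.1829, 0.114]
tool_rot: [180.0, 0.3, 174.1]
force: [-3.6, 1.1, 19.0]
grip_width: 0.0003
grasp_force: 9.3
```

It is fully home. I'll retract and check with a picture.

Emit:
drive_tool(
  angular=[
    [0, 0, 0],
    [0, 0, 0],
    [0, 0, 0],
    [0, 0, 0],
    [0, 0, 0],
    [0, 0, 0],
    [0, 0, 0],
    [0, 0, 0],
    [0, 0, 0],
    [0, 0, 0],
    [0, 0, 0],
    [0, 0, 0],
  ],
  delta_pos=[
    [0, 0, -0.4],
    [0, 0, -0.5],
    [0, 0, -1],
    [0, 0, -1.5],
    [0, 0, -2],
    [0, 0, -2],
    [0, 0, -2],
    [2, 2, -1],
    [3, 3, 0],
    [3, 3, 0],
    [0, 3, 0],
    [0, 3, 0],
  ],
  gripper=[0, 0, 0, 0, 0, 0, 0, 0, 0, 0, 0, 0],
)

```text
time_s: 21.45
tool_pos: [0.4839, -0.0337, 0.2159]
tool_rot: [179.9, 0.1, 174.1]
force: [-0.0, -0.7, 1.7]
grip_width: 0.0004
grasp_force: 0.0
```

Run:
```python
from h import *
q={n:cam(n) for n in("scene","top")}
a=cv2.resize(q["scene"]["pixels"][150:300,230:430],(800,600),interpolation=cv2.INTER_CUBIC)
cv2.imwrite('pics/fin.png',cv2.cvtColor(a,cv2.COLOR_RGB2BGR))
print(telemetry.get_obs()["tool_pos"])
```

```text
[ 0.48459365 -0.02994745  0.21548262]
```

View pics/fin.png

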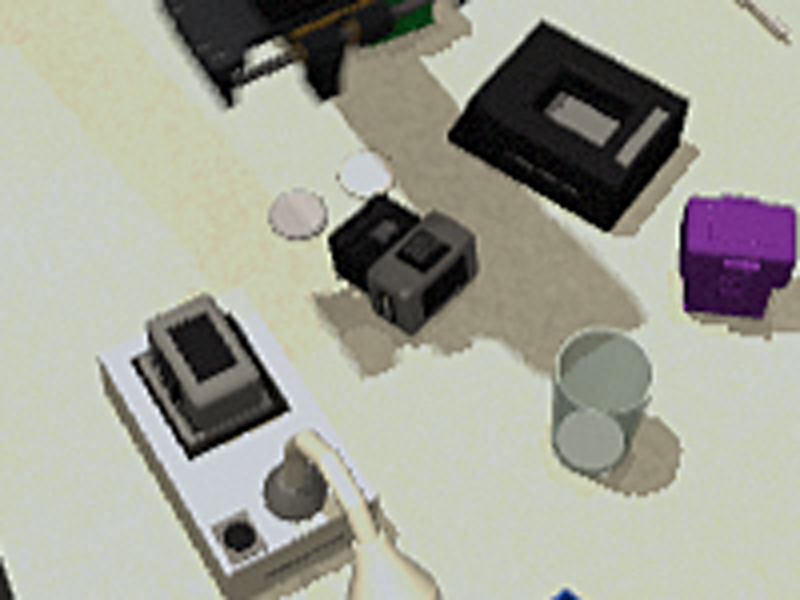

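The pack sits flat in the lamp's cradle at (205,365), the charger is empty, and nothing else has moved.

```bash
python3 -c "
from cell import env
print(env.sign_off())"
```

```text
the job is handed in; nothing more can be done
None
```

The pack is out of the charger and pressed fully home in the lamp's well, and I've let go and handed the job in at about 21.5 s of the 61 s limit. The final picture shows nothing else moved. I didn't see the tabs directly: I judged them clicked out because the pack stood 1.5 mm up when released.

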